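# Offer up the press lever, level at its balance point

### The arm

A 6-joint arm with a two-finger parallel gripper is mounted at the origin on the work surface. World frame = base frame: x ahead of the robot, y to its left, z up, the work surface at z = 0. Lengths are in mm, angles in rad, forces in N, time in s.
With the tool pointing down it reaches from about 150 to 775 mm from the base axis. Payload 6.1 kg.
Tool frame: the origin (TCP) lies between the finger pads; the fingertips stand 8 mm ahead of it and the grasp point (between the pads) lies 11 mm behind it; z points along the fingers, y is the line along which they close (so a half turn about z gives the same grasp; the last joint's range is limited). The gripper opens to 85 mm and grips with 20 to 120 N. Pads are 22 mm wide; open, the fingers measure 114 mm over their backs; the gripper's body (76 mm by 85 mm) begins 54 mm behind the grasp point. The pads swing forward as they close: fully open they stand 13 mm farther back than shut.
Start: joints at [-1.203, 0.126, -0.04, 1.405, 0, 1.571], TCP at [188.763, -489.874, 239.295] pointing down, gripper open.
Joint ranges: [-2.72, 2.72], [-0.95, 1.95], [-1.27, 1.35], [-1.78, 2.02], [-1.46, 1.47], [-3.14, 3.14]. Speed limits (rad/s): [2.39, 2.39, 3.01, 3.14, 3.14, 3.14].

### API

Orientations are given as [roll, pitch, yaw] about the fixed x, y, z axes, in that order (R = Rz(yaw) Ry(pitch) Rx(roll)).
In Python, from plant import manip gives the robot as it stands. The module is installed in compiled form; this text tells all that it offers.
- The arm moves only by the tool arm_command, never from a script. Its argument "commands" is a list of rows, each an object of numbers: "dx", "dy", "dz": the shift along the tool's x, y, z normalised to -1 to 1, where 1 is 8 cm; "wx", "wy", "wz": the turn, a rotation vector about the tool's x, y, z normalised to -1 to 1, where 1 is 45 degrees; "grip": the closure in counts, from 0 (fully open) to 255 (shut). In form: [{"dx": .., "dy": .., "dz": .., "wx": .., "wy": .., "wz": .., "grip": ..}, ...]. A call has exactly 10 rows; each row is the pose to reach, as a shift and turn from the pose commanded when the call began, along the tool's axes at that moment; what a row does not reach only later rows make up. A row lasts 1/8 s, in which the tool goes at most 62.5 mm and 10.7 degrees, less where a joint would pass 70% of its speed; a pose out of reach is approached as far as the arm can. A call with a number of a shift or a turn outside -1 to 1 is refused whole. A call with a gripper value outside its range is refused whole. The fingers move at their own pace and stop on an object; "force" is the grip in N (left out, the last holds). Time passes only in rows, so rows that repeat a pose let the fingers close, or fill a call up. It gives the time, the measured TCP pose, the force, the opening and the grip force at its end, in the units of the state.
- manip.sense(): the state, without advancing time (a new reading comes with each control period).
- manip.get_image(name): name is "side" or "top"; returns (picture, depth): 400x640x3 uint8, red, green, blue; 400x640 float32, mm along the optical axis (not along the pixel's ray), 0 where there is no reading.
- manip.camera_model(name): a dict with "K" (3x3 intrinsics, pixels), "extrinsics" (4x4, takes a point from camera to world coordinates). Camera axes: x right, y up, looking along -z (the intrinsics and any distortion apply to the point x, -y, -z); pixel columns grow to the right and rows downward; lengths in mm; the calibration is good to about 2 mm. A picture is of the moment at which its call begins. camera_model takes no time and is no camera call.
- manip.hand_in(): hands the job in; it is judged then, once.
Trained networks look in the newest picture that a camera, given by its name, has taken for a name from the list of things; names that differ only in an ending like _2 or _b are one class to them, and where a whole thing is asked for, a point or a joint stands for the part that bears it (a point fixed in the world has none). Each returns a list of dicts, best first, with "confidence" (0 to 1); they miss things now and then, are a little off and sometimes report something else, mostly with a low value. They report only what shows in the picture. A call takes as long as a camera call. They do not tell look-alikes from the thing itself.
- manip.look_for(camera, name): "box" ([left, top, right, bottom] in pixels, round what is visible of it).
The state is a dict: "t": time; "joint_pos": joint angles; "dq": joint speeds; "joint_torque": joint torques, N m; "position": TCP position; "orientation": TCP orientation; "ft_force": force on the tool from outside, world axes, zero at the start; "moment": the same for the moment, N m; "width": finger opening in mm; "gripper_force": force on a finger pad.
Only numpy, scipy, OpenCV 4.12 (cv2) and the standard library are available. Lean on these libraries where they do the work, as an engineer would, in place of code of your own. Each camera call takes 0.05 s, during which the arm holds its last target. There are 200 camera calls.

### The job

Pick up the cast hand lever of the small printing press by its balance point (much nearer to the heavy square hub than to the handle), and carry it level to the press without touching the press with it. Finish holding it there, level and still in the gripper: the hub's square socket straight above the spindle's square head, turned so that it would slip on (any of the four ways round), with about 3 cm of air between hub and spindle. Do not lower it or let go, and leave everything else on the table and in the press where it is.

Things in the scene. Friction and masses are not known exactly. Their poses are not given: they have to be found in the camera images.
- lever: Loose cast aluminium lever, 0.35 to 0.6 kg, lying flat. Origin: on its underside (table height) right below its balance point; x along it from hub to handle end, y across, z up. A straight bar 18 mm wide (y), 16 to 32 mm above the table, runs from the hub to a round foot 26 mm across at x = +147 mm, on which a wooden handle stands, 28 mm thick, top at 94 mm. Grip the bar across its 18 mm.
- balance (a point): The lever's balance point (centre of mass): in the middle of the bar, 24 mm above the lever's underside, 33 mm from the hub's face, 58 mm from the hub's centre. Its axes are the lever's.
- socket (a point): Centre of the socket at the underside of the lever's hub, at (-58, 0, 0) mm in the lever's frame. The hub is a square block 50 x 50 mm, 44 mm tall, with a square through-hole 24 mm wide, all sides parallel to the lever's x and y. Its axes are the lever's.
- press: A small grey screw press that stands firm on the table: base 180 mm (x) by 260 mm (y), two round columns, a crossbeam along y whose top is 169 mm above the table (nuts on it to 173 mm), and a vertical steel spindle through its middle. Origin under its centre on the table, on the spindle's axis; z up.
- spindle (a point): Centre of the top face of the spindle's square head, 215 mm above the table. The head is 20 x 20 mm, its sides parallel to the press's x and y. Axes as the press's.
- apple: Not part of the job: a real-size red apple, 74 mm across and 70 mm tall, standing near the lever's handle end; origin under its centre.
- ink_tin: Not part of the job: a dark closed tin, 60 mm across and 45 mm tall, standing near the lever's hub end; origin under its centre.
- lino_block: Not part of the job: a wooden printing block 100 x 70 x 22 mm lying on the press's bed under the platen; origin under its centre.
- brayer: Not part of the job: a rubber ink roller 100 mm wide with a wooden handle, lying on the table, 36 mm tall; origin under the roller's middle.
- brush_cup: Not part of the job: a white ceramic cup of paint brushes, 76 mm across, about 200 mm tall with the brushes; origin under its centre.
- card_house: Not part of the job: a white card model box 80 x 110 x 58 mm; origin under its centre.
- cork_block: Not part of the job: a cork sanding block 100 x 60 x 35 mm; origin under its centre.
- glue_bottle: Not part of the job: a white glue bottle 52 mm across and 130 mm tall; origin under its centre.
Not all that is in view belongs to the job. Several things have the shape of the lever; the one meant has the colours described above.

How it is judged (in metres and radians):
On the way:
1. the lever is lifted level off the table, gripped at its balance point (contact force between lever and the fingers above 1 N and horizontal distance between the grasp point and balance below 0.02 m and height (world z) of lever above 0.04 m and angle between lever's own z axis and vertical below 0.15 rad), for 0.2 s.
At the end, for the whole second after the job is handed in: Held within 20 mm of the balance point, still, level within 5 degrees; socket within 12 mm of straight above the spindle, square to it within 10 degrees (any quarter turn), hub underside 15 to 50 mm above the spindle top, not touching the press (contact force between lever and the fingers above 1 N and horizontal distance between the grasp point and balance below 0.02 m and horizontal distance between socket and spindle below 0.012 m and z of socket in the frame of spindle between 0.015 and 0.05 m and angle between lever's own z axis and vertical below 0.087 rad and (angle between the x axis of lever and the x axis of press, either way round below 0.17 rad or angle between the x axis of lever and the y axis of press, either way round below 0.17 rad) and linear speed of lever below 0.02 m/s and contact force between lever and press below 0.3 N); the arm keeps its last pose, push and grip.
It fails at once if the lever touches the press (contact force between lever and press above 1 N).
It fails at once if the lever tips more than 20 degrees (angle between lever's own z axis and vertical above 0.35 rad).
It fails at once if another thing is moved more than 3 cm (distance of any of apple, ink_tin, lino_block, brayer, brush_cup, card_house, cork_block, glue_bottle from where it was at the start of the episode above 0.03 m).
It fails at once if another thing is tipped over (angle between any of apple, ink_tin, lino_block, brayer, brush_cup, card_house, cork_block, glue_bottle's own z axis and vertical above 0.4 rad).
It also fails if it takes over 42 s, if anything falls off the work surface, if the arm or the gripper's body presses on something with over 40 N, if the wrist force passes 120 N, or if a joint passes its speed limit or range.

## Working session

There is one attempt and no reset: what is moved stays moved. The work goes in short steps, Python scripts to look and compute and a tool call to move; the robot and the scene stay as the last step left them, time stands still between calls to the robot, and variables do not carry over. Pictures are saved under pics/ and viewed, at most 10 in all, crops included, and the job is handed in when it is done.

Besides the shell and the picture viewer there is one more tool, called as name(argument=value, ...), one argument or row to a line, values as JSON. arm_command: Moves the arm, as the interface text tells. Scaled input: -1 to 1 covers 8 cm each way for a shift and 45 degrees each way for a turn. Its arguments: {"type":"object","properties":{"commands":{"type":"array"},"force":{"type":"number"}},"required":["commands"]}

```bash
mkdir -p pics; cat > h.py <<'E'
import numpy as np,cv2
from plant import manip
def cloud(cam,d):
    m=manip.camera_model(cam);K=np.array(m["K"]);E=np.array(m["extrinsics"])
    v,u=np.mgrid[:d.shape[0],:d.shape[1]]
    x=(u-K[0,2])/K[0,0]*d;y=(v-K[1,2])/K[1,1]*d
    P=np.stack([x,-y,-d,np.ones_like(d)],-1)@E.T
    P=P[...,:3];P[d<=0]=np.nan
    return P
E
python3 - <<'E'
from h import *
s=manip.sense();print({k:np.round(v,3) for k,v in s.items()})
for c in("top","side"):
    p,d=manip.get_image(c);cv2.imwrite(f"pics/{c}0.png",p[...,::-1]);np.savez(f"{c}0.npz",p=p,d=d)
    m=manip.camera_model(c);print(c,m)
    for n in("lever","press","spindle","apple","ink_tin"):
        print(n,[(np.round(r["box"]).tolist(),round(r["confidence"],2)) for r in manip.look_for(c,n)])
E
```

```text
{'t': np.float64(0.0), 'joint_pos': array([-1.203,  0.126, -0.041,  1.405, -0.   ,  1.571]), 'dq': array([-0.   ,  0.001, -0.   , -0.001, -0.   ,  0.   ]), 'joint_torque': array([-1.0000e-03, -4.3592e+01,  3.5292e+01,  1.7000e-02,  0.0000e+00,
        0.0000e+00]), 'position': array([ 188.612, -489.508,  238.521]), 'orientation': array([-3.14 ,  0.   ,  0.368]), 'ft_force': array([0.266, 0.69 , 0.726]), 'moment': array([ 0.036,  0.004, -0.036]), 'gripper_force': np.float64(0.0), 'width': np.float64(85.542)}
top {'K': array([[415.40284323,   0.        , 316.51397186],
       [  0.        , 415.40284323, 202.80903407],
       [  0.        ,   0.        ,   1.        ]]), 'extrinsics': array([[ 1.97327554e-02,  9.85977717e-01, -1.65706248e-01,
         3.22143142e+02],
       [-9.99645675e-01,  2.24181621e-02,  1.43509652e-02,
         1.49831538e+01],
       [ 1.78645614e-02,  1.65364351e-01,  9.86070732e-01,
         1.54194108e+03],
       [ 0.00000000e+00,  0.00000000e+00,  0.00000000e+00,
         1.00000000e+00]])}
lever [([364.0, 213.0, 437.0, 229.0], 0.75), ([391.0, 266.0, 441.0
[... 403 characters left out ...]
       ,   0.        ,   1.        ]]), 'extrinsics': array([[ 9.64257441e-01,  1.50807340e-01, -2.17864025e-01,
         2.76590242e+02],
       [-2.64640254e-01,  5.07304763e-01, -8.20126462e-01,
        -9.23549637e+02],
       [-1.31576324e-02,  8.48468634e-01,  5.29082086e-01,
         7.41048733e+02],
       [ 0.00000000e+00,  0.00000000e+00,  0.00000000e+00,
         1.00000000e+00]])}
lever [([204.0, 309.0, 307.0, 389.0], 0.63), ([327.0, 276.0, 368.0, 367.0], 0.61)]
press [([283.0, 141.0, 354.0, 218.0], 0.61)]
spindle [([283.0, 144.0, 357.0, 216.0], 0.94)]
apple [([375.0, 315.0, 407.0, 352.0], 0.93)]
ink_tin [([289.0, 264.0, 314.0, 292.0], 0.96), ([281.0, 142.0, 356.0, 220.0], 0.61)]
```

View pics/top0.png

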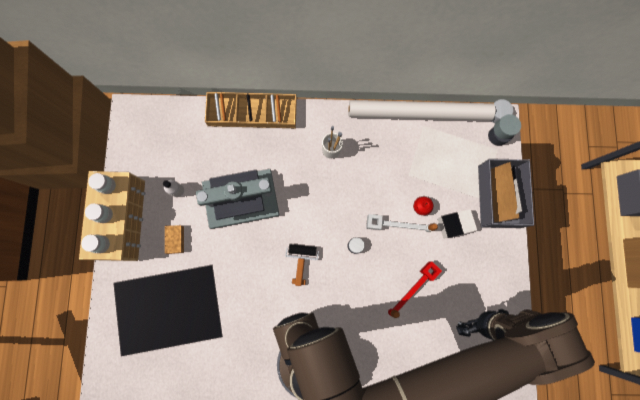

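View pics/side0.png

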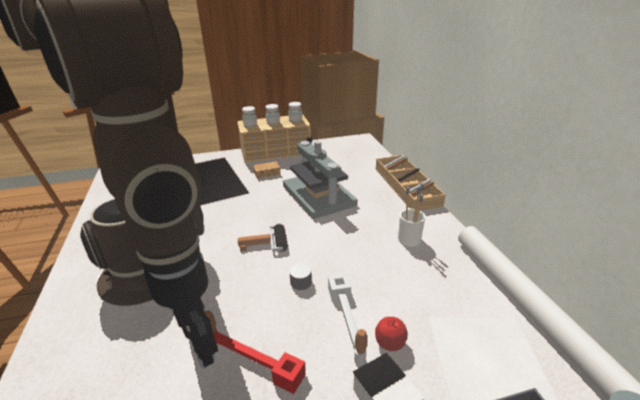

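Top view: two lever shapes are visible. The grey one has its hub at (375,222) and wooden handle at (434,227); the red one has its hub at (431,270) and end at (394,314). The grey one fits "cast aluminium, wooden handle", and the red is a look-alike. The press is at (238,198), its spindle near (233,188), the apple at (424,205), the tin at (357,245) and the card house at (460,223). I'll confirm with a crop and measure.

```bash
python3 - <<'E'
from h import *
a=np.load("top0.npz");p,d=a["p"],a["d"];P=cloud("top",d)
c=cv2.resize(p[190:260,340:490,::-1],None,fx=5,fy=5,interpolation=cv2.INTER_CUBIC)
c2=cv2.resize(p[155:240,180:300,::-1],None,fx=5,fy=5,interpolation=cv2.INTER_CUBIC)[:,:600]
cv2.imwrite("pics/lev.png",c)
b=np.load("side0.npz");q,e=b["p"],b["d"];Q=cloud("side",e)
c3=cv2.resize(q[125:225,270:370,::-1],None,fx=4,fy=4,interpolation=cv2.INTER_CUBIC)
c2=cv2.resize(c2,None,fx=400/c2.shape[0],fy=400/c2.shape[0])[:,:400+165]
pic=np.hstack([c3,c2[:,:400]]);cv2.imwrite("pics/press.png",pic)
# heights on lever
np.set_printoptions(precision=0,suppress=True,linewidth=200)
print("table z",np.nanmedian(P[225:240,380:410,2]))
print("lever z cols 360..442\n",P[210:236:2,362:444:4,2])
def stats(P,name,lo,hi,xr,yr):
    m=(P[...,2]>lo)&(P[...,2]<hi)&(P[...,0]>xr[0])&(P[...,0]<xr[1])&(P[...,1]>yr[0])&(P[...,1]<yr[1])
    X=P[m];print(name,len(X),X.mean(0) if len(X) else '',cv2.minAreaRect(X[:,:2].astype(np.float32)) if len(X)>4 else '')
for n,PP in(("top",P),("side",Q)):
    L=P[222,376]
    x,y,_=L; print(L)
    stats(PP,n+" hub",30,60,(x-40,x+40),(y-40,y+40))
    S=P[190,235];print(S)
    x,y,_=S
    stats(PP,n+" head",198,240,(x-80,x+80),(y-90,y+90))
    stats(PP,n+" beam",150,180,(x-80,x+80),(y-160,y+160))
    stats(PP,n+" all",8,60,(x-150,x+150),(y-180,y+180))
E
```

```text
table z 0.3871372726862319
lever z cols 360..442
 [[ 1.  1. -4. -0.  0. -1. -1. -6. -5. -1. -1.  7. -2.  3. 46. 59. 62. 60. -3. -2.  1.]
 [ 1.  1.  3.  1. -2.  1.  4. -3. -6.  1.  1. -5. -4. -2. 38. 51. 59. 42.  4. -7. -0.]
 [-0.  1. 42. 39.  0.  3.  4. -1. -4.  5. -2.  1. -3.  2.  7. 43. 39.  1. -7.  1.  3.]
 [ 4.  2. 46. 41. 40. -0.  3.  4.  6. -1. -0.  5. -0.  1.  5.  2.  1.  4. -2.  1. 62.]
 [-5.  5. 41. 24. 46. -2.  4.  1.  5. -3. -3.  8.  3. -3. -4.  1. -4.  7. -4. 14. 62.]
 [-0.  1. 47. -1. 43. 32. -0.  8.  0. -2.  1. -2.  3. -4. -1.  6. -5. -7. -7.  1. 47.]
 [ 1. -3. 44.  2. 40. 32. 33. 35. 28. 32. 25. -3. -4.  1.  0.  2. -1. -0. -4. -8. 42.]
 [-2. -1. 46. -1. 51. 32. 33. 32. 30. 33. 31. 30. 31. 33. 21. -2. -0. 77. 94. -9. 33.]
 [-1.  2. 40. 43. 44.  9. -3. -0. 28. 31. 32. 31. 35. 34. 33. 32. 33. 78. 95. -1. 25.]
 [-1.  7. 21. 31. 46. -4.  2. -4.  4. -5. -0.  5. 23. 29. 31. 28. 35. 66. 97.  7. 15.]
 [-4. -6.  2.  1. -5. -5. -2. -1.  0.  3. -0.  1. -3. -0.  5.  1. 19. 33.  1.  7. 14.]
 [ 1.  2.  4.  2. -0. -1.  0. -3. -6. -2. -3.  1.  2.  2.  6. -1.  0. -3. -1. -0. 13.]
 [-5. 
[... 512 characters left out ...]
)
top all 1185 [560. 252.  29.] ((588.8394165039062, 261.1855773925781), (289.34063720703125, 345.3310546875), 0.0730215534567833)
[ 514. -232.   -5.]
side hub 391 [ 508. -231.   41.] ((508.8899230957031, -233.1012420654297), (79.17642974853516, 50.611244201660156), 84.8944320678711)
[586. 265. 193.]
side head 51 [587. 270. 210.] ((586.8843994140625, 270.67340087890625), (21.848766326904297, 24.464744567871094), 72.91523742675781)
side beam 615 [585. 248. 168.] ((586.8535766601562, 270.7384338378906), (60.29886245727539, 249.1932830810547), 9.876822471618652)
side all 1581 [575. 218.  31.] ((588.2207641601562, 273.77313232421875), (182.26724243164062, 264.81268310546875), 12.495787620544434)
```

View pics/lev.png

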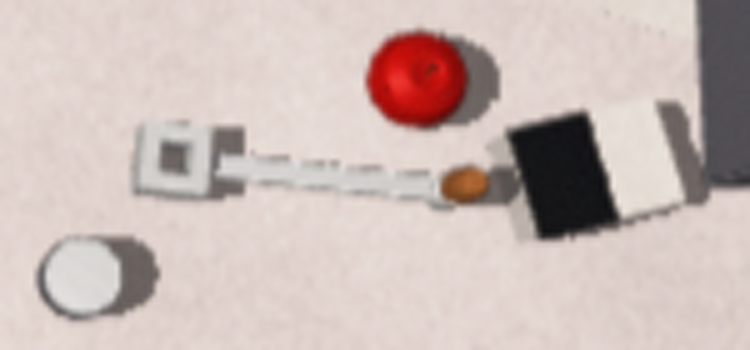

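View pics/press.png

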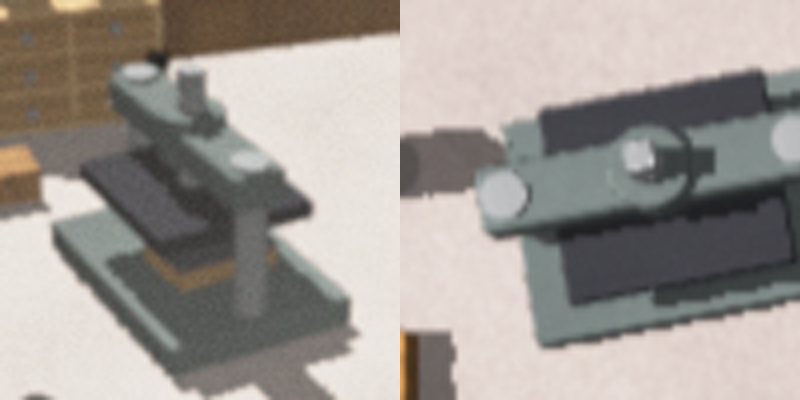

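The crop confirms the grey lever: hub with square hole at (375,222), wooden handle at (434,227). It also shows the steel square head on the press. Next are precise fits from both cameras.

```bash
cat > fit.py <<'E'
from h import *
from scipy.optimize import least_squares
a=np.load("top0.npz");b=np.load("side0.npz")
P=cloud("top",a["d"]);Q=cloud("side",b["d"])
np.set_printoptions(precision=1,suppress=True)
def sel(P,lo,hi,x0,x1,y0,y1):
    X=P[(P[...,2]>lo)&(P[...,2]<hi)&(P[...,0]>x0)&(P[...,0]<x1)&(P[...,1]>y0)&(P[...,1]<y1)];return X
for n,PP in(("top",P),("side",Q)):
    X=sel(PP,25,38,470,545,-385,-262)
    vx,vy,x0,y0=cv2.fitLine(X[:,:2].astype(np.float32),cv2.DIST_HUBER,0,.01,.01).ravel()
    if vy>0: vx,vy=-vx,-vy
    H=sel(PP,39,50,470,550,-275,-195)
    u=np.array([vx,vy]);w=np.array([-vy,vx])
    s=H[:,:2]@u;t=H[:,:2]@w
    lo,hi=np.percentile(s,[2,98]);tl,th=np.percentile(t,[2,98])
    hub=u*(lo+hi)/2+w*(tl+th)/2;tb=np.array([x0,y0])@w
    print(n,"yaw",np.degrees(np.arctan2(vy,vx)),"hub",hub,"size",hi-lo,th-tl,"t bar vs hub",tb-(tl+th)/2,"bal",hub+58*u)
    Hd=sel(PP,88,100,440,560,-420,-360)
    print(" handle top",np.median(Hd,0),"expected",hub+205*u)
    for nm,r in(("apple",(50,75,500,600,-420,-290)),("tin",(38,55,420,500,-240,-150)),("card",(50,65,440,560,-500,-405))):
        Z=sel(PP,*r);print(" ",nm,(Z[:,:2].min(0)+Z[:,:2].max(0))/2 if len(Z) else None, Z[:,2].max() if len(Z) else None)
    B=sel(PP,155,178,500,680,130,420)
    print(" beam rect",cv2.minAreaRect(B[:,:2].astype(np.float32)))
    C=sel(PP,8,30,470,710,110,430)
    C=C[~((C[:,0]<540)&(C[:,1]>390))]
    S=sel(PP,205,225,540,640,220,330);print(" spindle",cv2.minAreaRect(S[:,:2].astype(np.float32)),S[:,2].max())
E
python3 fit.py
```

```text
top yaw -94.988914 hub [ 512.1 -219.6] size 48.21045784140921 48.9337803488026 t bar vs hub -0.47039829477148487 bal [ 507.1 -277.4]
 handle top [ 493.8 -417.4   92.6] expected [ 494.3 -423.8]
  apple [ 551.1 -393. ] 74.55522847391512
  tin [ 460.  -195.3] 53.44932489209896
  card [ 508.3 -453. ] 64.69933870785121
 beam rect ((589.4345092773438, 276.7314453125), (59.525474548339844, 250.64236450195312), 14.429314613342285)
 spindle ((589.30029296875, 276.54608154296875), (22.0078125, 20.384916305541992), 12.796645164489746) 220.30306513531286
side yaw -96.45302 hub [ 509.8 -222.8] size 50.297314405382195 49.47857668009419 t bar vs hub 1.2579693569795154 bal [ 503.3 -280.4]
 handle top [ 492.4 -418.5   93. ] expected [ 486.7 -426.5]
  apple [ 570.2 -396.3] 71.20727291846686
  tin [ 460.3 -194.6] 48.724009267177394
  card [ 506.8 -452.6] 64.86635099460364
 beam rect ((586.777587890625, 270.463134765625), (54.97221374511719, 250.1289825439453), 12.471818923950195)
 spindle ((586.9686279296875, 270.64752197265625), (21.848766326904297, 24.28853416442871), 72.91523742675781) 217.4597510171601
```

Lever: balance ≈ (505, -278), yaw ≈ -95.5°. Press: spindle ≈ (588, 273.6), yaw ≈ 12.5°. Both fit the given sizes and reach. Moving now.

arm_command(
  commands=[
    {"dx": 0.1, "dy": -0.1, "dz": 0, "wx": 0, "wy": 0, "wz": -0.1, "grip": 0},
    {"dx": 0.25, "dy": -0.25, "dz": 0, "wx": 0, "wy": 0, "wz": -0.25, "grip": 0},
    {"dx": 0.4, "dy": -0.4, "dz": 0, "wx": 0, "wy": 0, "wz": -0.4, "grip": 0},
    {"dx": 0.55, "dy": -0.55, "dz": 0, "wx": 0, "wy": 0, "wz": -0.55, "grip": 0},
    {"dx": 0.7, "dy": -0.7, "dz": 0, "wx": 0, "wy": 0, "wz": -0.7, "grip": 0},
    {"dx": 0.85, "dy": -0.85, "dz": 0, "wx": 0, "wy": 0, "wz": -0.85, "grip": 0},
    {"dx": 0.95, "dy": -0.95, "dz": 0, "wx": 0, "wy": 0, "wz": -0.95, "grip": 0},
    {"dx": 1, "dy": -1, "dz": 0, "wx": 0, "wy": 0, "wz": -1, "grip": 0},
    {"dx": 1, "dy": -1, "dz": 0, "wx": 0, "wy": 0, "wz": -1, "grip": 0},
    {"dx": 1, "dy": -1, "dz": 0, "wx": 0, "wy": 0, "wz": -1, "grip": 0},
  ],
)

```text
t: 1.85
position: [234.6, -386.8, 239.3]
orientation: [3.142, 0.0, 1.152]
ft_force: [0.1, 0.7, -0.1]
width: 85.3
gripper_force: 0.0
```

arm_command(
  commands=[
    {"dx": 0.1, "dy": 0.1, "dz": 0, "wx": 0, "wy": 0, "wz": -0.05, "grip": 0},
    {"dx": 0.25, "dy": 0.25, "dz": 0, "wx": 0, "wy": 0, "wz": -0.1, "grip": 0},
    {"dx": 0.4, "dy": 0.4, "dz": 0, "wx": 0, "wy": 0, "wz": -0.2, "grip": 0},
    {"dx": 0.55, "dy": 0.55, "dz": 0, "wx": 0, "wy": 0, "wz": -0.25, "grip": 0},
    {"dx": 0.7, "dy": 0.7, "dz": 0, "wx": 0, "wy": 0, "wz": -0.3, "grip": 0},
    {"dx": 0.85, "dy": 0.85, "dz": 0, "wx": 0, "wy": 0, "wz": -0.35, "grip": 0},
    {"dx": 0.95, "dy": 0.95, "dz": 0, "wx": 0, "wy": 0, "wz": -0.4, "grip": 0},
    {"dx": 1, "dy": 1, "dz": 0, "wx": 0, "wy": 0, "wz": -0.409, "grip": 0},
    {"dx": 1, "dy": 1, "dz": 0, "wx": 0, "wy": 0, "wz": -0.409, "grip": 0},
    {"dx": 1, "dy": 1, "dz": 0, "wx": 0, "wy": 0, "wz": -0.409, "grip": 0},
  ],
)

```text
t: 3.1
position: [339.9, -345.9, 239.3]
orientation: [-3.141, 0.0, 1.474]
ft_force: [0.6, -0.6, -0.8]
width: 85.5
gripper_force: 0.0
```

arm_command(
  commands=[
    {"dx": 0.05, "dy": 0.1, "dz": 0, "wx": 0, "wy": 0, "wz": 0, "grip": 0},
    {"dx": 0.12, "dy": 0.25, "dz": 0.1, "wx": 0, "wy": 0, "wz": 0, "grip": 0},
    {"dx": 0.2, "dy": 0.4, "dz": 0.2, "wx": 0, "wy": 0, "wz": 0, "grip": 0},
    {"dx": 0.3, "dy": 0.55, "dz": 0.3, "wx": 0, "wy": 0, "wz": 0, "grip": 0},
    {"dx": 0.35, "dy": 0.7, "dz": 0.35, "wx": 0, "wy": 0, "wz": 0, "grip": 0},
    {"dx": 0.4, "dy": 0.85, "dz": 0.4, "wx": 0, "wy": 0, "wz": 0, "grip": 0},
    {"dx": 0.45, "dy": 0.95, "dz": 0.45, "wx": 0, "wy": 0, "wz": 0, "grip": 0},
    {"dx": 0.5, "dy": 1, "dz": 0.5, "wx": 0, "wy": 0, "wz": 0, "grip": 0},
    {"dx": 0.5, "dy": 1, "dz": 0.5, "wx": 0, "wy": 0, "wz": 0, "grip": 0},
    {"dx": 0.5, "dy": 1, "dz": 0.5, "wx": 0, "wy": 0, "wz": 0, "grip": 0},
  ],
)

```text
t: 4.35
position: [423.5, -313.8, 199.5]
orientation: [3.141, 0.0, 1.474]
ft_force: [0.2, -1.0, -0.0]
width: 85.6
gripper_force: 0.0
```

arm_command(
  commands=[
    {"dx": 0.05, "dy": 0.1, "dz": 0, "wx": 0, "wy": 0, "wz": 0, "grip": 0},
    {"dx": 0.12, "dy": 0.25, "dz": 0.1, "wx": 0, "wy": 0, "wz": 0, "grip": 0},
    {"dx": 0.2, "dy": 0.4, "dz": 0.2, "wx": 0, "wy": 0, "wz": 0, "grip": 0},
    {"dx": 0.3, "dy": 0.55, "dz": 0.3, "wx": 0, "wy": 0, "wz": 0, "grip": 0},
    {"dx": 0.35, "dy": 0.7, "dz": 0.35, "wx": 0, "wy": 0, "wz": 0, "grip": 0},
    {"dx": 0.45, "dy": 0.85, "dz": 0.4, "wx": 0, "wy": 0, "wz": 0, "grip": 0},
    {"dx": 0.54, "dy": 0.97, "dz": 0.5, "wx": 0, "wy": 0, "wz": 0, "grip": 0},
    {"dx": 0.54, "dy": 0.97, "dz": 0.6, "wx": 0, "wy": 0, "wz": 0, "grip": 0},
    {"dx": 0.54, "dy": 0.97, "dz": 0.65, "wx": 0, "wy": 0, "wz": 0, "grip": 0},
    {"dx": 0.54, "dy": 0.97, "dz": 0.65, "wx": 0, "wy": 0, "wz": 0, "grip": 0},
  ],
)

```text
t: 5.6
position: [504.5, -278.2, 146.9]
orientation: [-3.141, -0.0, 1.474]
ft_force: [-0.2, 0.1, 0.5]
width: 85.1
gripper_force: 0.0
```

arm_command(
  commands=[
    {"dz": 0.1, "dx": 0, "dy": 0, "wx": 0, "wy": 0, "wz": 0, "grip": 0},
    {"dz": 0.25, "dx": 0, "dy": 0, "wx": 0, "wy": 0, "wz": 0, "grip": 0},
    {"dz": 0.4, "dx": 0, "dy": 0, "wx": 0, "wy": 0, "wz": 0, "grip": 0},
    {"dz": 0.5, "dx": 0, "dy": 0, "wx": 0, "wy": 0, "wz": 0, "grip": 0},
    {"dz": 0.6, "dx": 0, "dy": 0, "wx": 0, "wy": 0, "wz": 0, "grip": 0},
    {"dz": 0.7, "dx": 0, "dy": 0, "wx": 0, "wy": 0, "wz": 0, "grip": 0},
    {"dz": 0.8, "dx": 0, "dy": 0, "wx": 0, "wy": 0, "wz": 0, "grip": 0},
    {"dz": 0.9, "dx": 0, "dy": 0, "wx": 0, "wy": 0, "wz": 0, "grip": 0},
    {"dz": 1, "dx": 0, "dy": 0, "wx": 0, "wy": 0, "wz": 0, "grip": 0},
    {"dz": 1, "dx": 0, "dy": 0, "wx": 0, "wy": 0, "wz": 0, "grip": 0},
  ],
)

```text
t: 6.85
position: [504.7, -277.9, 66.4]
orientation: [-3.14, -0.001, 1.474]
ft_force: [1.1, -0.5, 0.6]
width: 85.3
gripper_force: 0.0
```

arm_command(
  commands=[
    {"dz": 0.1, "dx": 0, "dy": 0, "wx": 0, "wy": 0, "wz": 0, "grip": 0},
    {"dz": 0.2, "dx": 0, "dy": 0, "wx": 0, "wy": 0, "wz": 0, "grip": 0},
    {"dz": 0.3, "dx": 0, "dy": 0, "wx": 0, "wy": 0, "wz": 0, "grip": 0},
    {"dz": 0.4, "dx": 0, "dy": 0, "wx": 0, "wy": 0, "wz": 0, "grip": 0},
    {"dz": 0.5, "dx": 0, "dy": 0, "wx": 0, "wy": 0, "wz": 0, "grip": 0},
    {"dz": 0.6, "dx": 0, "dy": 0, "wx": 0, "wy": 0, "wz": 0, "grip": 0},
    {"dz": 0.65, "dx": 0, "dy": 0, "wx": 0, "wy": 0, "wz": 0, "grip": 0},
    {"dz": 0.66, "dx": 0, "dy": 0, "wx": 0, "wy": 0, "wz": 0, "grip": 0},
    {"dz": 0.66, "dx": 0, "dy": 0, "wx": 0, "wy": 0, "wz": 0, "grip": 0},
    {"dz": 0.66, "dx": 0, "dy": 0, "wx": 0, "wy": 0, "wz": 0, "grip": 0},
  ],
)

```text
t: 8.1
position: [505.3, -278.2, 14.8]
orientation: [3.141, 0.0, 1.474]
ft_force: [-0.6, -0.6, -0.1]
width: 85.5
gripper_force: 0.0
```

arm_command(
  force=80,
  commands=[
    {"dz": 0, "dx": 0, "dy": 0, "wx": 0, "wy": 0, "wz": 0, "grip": 120},
    {"dz": 0, "dx": 0, "dy": 0, "wx": 0, "wy": 0, "wz": 0, "grip": 180},
    {"dz": 0, "dx": 0, "dy": 0, "wx": 0, "wy": 0, "wz": 0, "grip": 255},
    {"dz": 0, "dx": 0, "dy": 0, "wx": 0, "wy": 0, "wz": 0, "grip": 255},
    {"dz": 0, "dx": 0, "dy": 0, "wx": 0, "wy": 0, "wz": 0, "grip": 255},
    {"dz": 0, "dx": 0, "dy": 0, "wx": 0, "wy": 0, "wz": 0, "grip": 255},
    {"dz": 0, "dx": 0, "dy": 0, "wx": 0, "wy": 0, "wz": 0, "grip": 255},
    {"dz": 0, "dx": 0, "dy": 0, "wx": 0, "wy": 0, "wz": 0, "grip": 255},
    {"dz": 0, "dx": 0, "dy": 0, "wx": 0, "wy": 0, "wz": 0, "grip": 255},
    {"dz": 0, "dx": 0, "dy": 0, "wx": 0, "wy": 0, "wz": 0, "grip": 255},
  ],
)

```text
t: 9.35
position: [505.0, -278.1, 14.7]
orientation: [3.142, 0.0, 1.474]
ft_force: [-2.4, 0.8, 5.3]
width: 16.7
gripper_force: 79.5
```

arm_command(
  commands=[
    {"dz": -0.03, "dx": 0, "dy": 0, "wx": 0, "wy": 0, "wz": 0, "grip": 255},
    {"dz": -0.1, "dx": 0, "dy": 0, "wx": 0, "wy": 0, "wz": 0, "grip": 255},
    {"dz": -0.2, "dx": 0, "dy": 0, "wx": 0, "wy": 0, "wz": 0, "grip": 255},
    {"dz": -0.35, "dx": 0, "dy": 0, "wx": 0, "wy": 0, "wz": 0, "grip": 255},
    {"dz": -0.5, "dx": 0, "dy": 0, "wx": 0, "wy": 0, "wz": 0, "grip": 255},
    {"dz": -0.65, "dx": 0, "dy": 0, "wx": 0, "wy": 0, "wz": 0, "grip": 255},
    {"dz": -0.8, "dx": 0, "dy": 0, "wx": 0, "wy": 0, "wz": 0, "grip": 255},
    {"dz": -0.9, "dx": 0, "dy": 0, "wx": 0, "wy": 0, "wz": 0, "grip": 255},
    {"dz": -1, "dx": 0, "dy": 0, "wx": 0, "wy": 0, "wz": 0, "grip": 255},
    {"dz": -1, "dx": 0, "dy": 0, "wx": 0, "wy": 0, "wz": 0, "grip": 255},
  ],
)

```text
t: 10.6
position: [505.5, -278.3, 95.2]
orientation: [3.141, 0.0, 1.474]
ft_force: [-0.1, -0.5, -6.3]
width: 16.8
gripper_force: 78.3
```

```bash
python3 - <<'E'
from h import *
for c in("top","side"):
    p,d=manip.get_image(c);cv2.imwrite(f"pics/{c}1.png",p[...,::-1]);np.savez(f"{c}1.npz",p=p,d=d)
    P=cloud(c,d);np.set_printoptions(precision=1,suppress=True)
    for nm,lo,hi,y0,y1 in(("hub",112,135,-260,-190),("bar",102,120,-390,-325),("handle",160,190,-440,-390)):
        X=P[(P[...,2]>lo)&(P[...,2]<hi)&(P[...,0]>460)&(P[...,0]<550)&(P[...,1]>y0)&(P[...,1]<y1)]
        print(c,nm,len(X),np.median(X,0) if len(X) else'')
s=manip.sense();print(s["t"],s["moment"],s["ft_force"])
a=cv2.imread("pics/side1.png")[240:380,200:440];b=cv2.imread("pics/top1.png")[180:320,330:480]
f=lambda x:cv2.resize(x,None,fx=2.8,fy=2.8,interpolation=cv2.INTER_CUBIC)
cv2.imwrite("pics/lift.png",np.hstack([f(a),f(b)])[:,:800])
E
```

```text
top hub 192 [ 512.4 -221.9  123.7]
top bar 0 
top handle 4 [ 489.  -430.7  172.3]
side hub 67 [ 491.1 -241.4  122. ]
side bar 178 [ 496.2 -354.3  112.2]
side handle 134 [ 490.3 -431.6  170.4]
10.7 [-0.  0. -0.] [-0.1 -0.  -5.6]
```

View pics/lift.png

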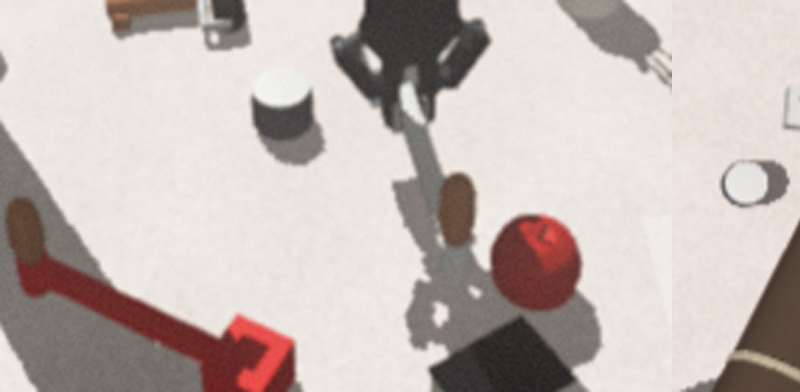

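The side crop shows the lever hanging level in the fingers: bar at (415,120), handle at (457,210), clear of the apple at (535,260). Heights of hub 123 and bar 112 match a level lift of 80 mm, and the moment is ≈ 0. Carrying it to the press.

arm_command(
  commands=[
    {"dz": -0.05, "dx": 0, "dy": 0, "wx": 0, "wy": 0, "wz": 0, "grip": 255},
    {"dz": -0.15, "dx": 0.02, "dy": 0, "wx": 0, "wy": 0, "wz": 0, "grip": 255},
    {"dz": -0.28, "dx": 0.05, "dy": 0, "wx": 0, "wy": 0, "wz": 0, "grip": 255},
    {"dz": -0.42, "dx": 0.1, "dy": 0, "wx": 0, "wy": 0, "wz": 0, "grip": 255},
    {"dz": -0.56, "dx": 0.15, "dy": 0, "wx": 0, "wy": 0, "wz": 0, "grip": 255},
    {"dz": -0.7, "dx": 0.2, "dy": 0, "wx": 0, "wy": 0, "wz": 0, "grip": 255},
    {"dz": -0.82, "dx": 0.25, "dy": 0, "wx": 0, "wy": 0, "wz": 0, "grip": 255},
    {"dz": -0.92, "dx": 0.28, "dy": 0, "wx": 0, "wy": 0, "wz": 0, "grip": 255},
    {"dz": -0.98, "dx": 0.3, "dy": 0, "wx": 0, "wy": 0, "wz": 0, "grip": 255},
    {"dz": -1, "dx": 0.3, "dy": 0, "wx": 0, "wy": 0, "wz": 0, "grip": 255},
  ],
)

```text
t: 11.95
position: [507.5, -254.2, 174.7]
orientation: [3.141, 0.0, 1.475]
ft_force: [0.1, 0.2, -5.3]
width: 16.7
gripper_force: 78.2
```

arm_command(
  commands=[
    {"dz": -0.05, "dx": 0.05, "dy": 0, "wx": 0, "wy": 0, "wz": 0, "grip": 255},
    {"dz": -0.15, "dx": 0.13, "dy": 0, "wx": 0, "wy": 0, "wz": 0, "grip": 255},
    {"dz": -0.28, "dx": 0.25, "dy": 0, "wx": 0, "wy": 0, "wz": 0, "grip": 255},
    {"dz": -0.42, "dx": 0.37, "dy": 0, "wx": 0, "wy": 0, "wz": 0, "grip": 255},
    {"dz": -0.56, "dx": 0.5, "dy": 0, "wx": 0, "wy": 0, "wz": 0, "grip": 255},
    {"dz": -0.7, "dx": 0.63, "dy": 0, "wx": 0, "wy": 0, "wz": 0, "grip": 255},
    {"dz": -0.82, "dx": 0.74, "dy": 0, "wx": 0, "wy": 0, "wz": 0, "grip": 255},
    {"dz": -0.92, "dx": 0.83, "dy": 0, "wx": 0, "wy": 0, "wz": 0, "grip": 255},
    {"dz": -0.98, "dx": 0.88, "dy": 0, "wx": 0, "wy": 0, "wz": 0, "grip": 255},
    {"dz": -1, "dx": 0.9, "dy": 0, "wx": 0, "wy": 0, "wz": 0, "grip": 255},
  ],
)

```text
t: 13.2
position: [514.4, -182.4, 254.7]
orientation: [3.141, 0.0, 1.475]
ft_force: [-0.3, -0.6, -5.0]
width: 16.5
gripper_force: 78.2
```

arm_command(
  commands=[
    {"dz": -0.01, "dx": 0.05, "dy": 0, "wx": 0, "wy": 0, "wz": -0.02, "grip": 255},
    {"dz": -0.04, "dx": 0.15, "dy": 0, "wx": 0, "wy": 0, "wz": -0.06, "grip": 255},
    {"dz": -0.07, "dx": 0.28, "dy": 0, "wx": 0, "wy": 0, "wz": -0.11, "grip": 255},
    {"dz": -0.1, "dx": 0.42, "dy": 0, "wx": 0, "wy": 0, "wz": -0.17, "grip": 255},
    {"dz": -0.14, "dx": 0.56, "dy": 0, "wx": 0, "wy": 0, "wz": -0.22, "grip": 255},
    {"dz": -0.17, "dx": 0.7, "dy": 0, "wx": 0, "wy": 0, "wz": -0.28, "grip": 255},
    {"dz": -0.2, "dx": 0.82, "dy": 0, "wx": 0, "wy": 0, "wz": -0.33, "grip": 255},
    {"dz": -0.23, "dx": 0.92, "dy": 0, "wx": 0, "wy": 0, "wz": -0.37, "grip": 255},
    {"dz": -0.25, "dx": 0.98, "dy": 0, "wx": 0, "wy": 0, "wz": -0.39, "grip": 255},
    {"dz": -0.25, "dx": 1, "dy": 0, "wx": 0, "wy": 0, "wz": -0.4, "grip": 255},
  ],
)

```text
t: 14.45
position: [522.1, -102.8, 274.6]
orientation: [3.141, 0.0, 1.789]
ft_force: [0.2, -0.0, -4.8]
width: 17.0
gripper_force: 78.2
```

arm_command(
  commands=[
    {"dz": 0, "dx": 0.05, "dy": 0.02, "wx": 0, "wy": 0, "wz": 0, "grip": 255},
    {"dz": 0, "dx": 0.15, "dy": 0.07, "wx": 0, "wy": 0, "wz": 0, "grip": 255},
    {"dz": 0, "dx": 0.28, "dy": 0.14, "wx": 0, "wy": 0, "wz": 0, "grip": 255},
    {"dz": 0, "dx": 0.42, "dy": 0.21, "wx": 0, "wy": 0, "wz": 0, "grip": 255},
    {"dz": 0, "dx": 0.56, "dy": 0.28, "wx": 0, "wy": 0, "wz": 0, "grip": 255},
    {"dz": 0, "dx": 0.7, "dy": 0.35, "wx": 0, "wy": 0, "wz": 0, "grip": 255},
    {"dz": 0, "dx": 0.82, "dy": 0.41, "wx": 0, "wy": 0, "wz": 0, "grip": 255},
    {"dz": 0, "dx": 0.92, "dy": 0.46, "wx": 0, "wy": 0, "wz": 0, "grip": 255},
    {"dz": 0, "dx": 0.98, "dy": 0.49, "wx": 0, "wy": 0, "wz": 0, "grip": 255},
    {"dz": 0, "dx": 1, "dy": 0.5, "wx": 0, "wy": 0, "wz": 0, "grip": 255},
  ],
)

```text
t: 15.7
position: [543.9, -16.0, 274.5]
orientation: [-3.141, 0.0, 1.789]
ft_force: [-1.6, 0.5, -5.6]
width: 16.3
gripper_force: 78.2
```

arm_command(
  commands=[
    {"dz": 0, "dx": 0.05, "dy": 0.02, "wx": 0, "wy": 0, "wz": 0, "grip": 255},
    {"dz": 0, "dx": 0.15, "dy": 0.07, "wx": 0, "wy": 0, "wz": 0, "grip": 255},
    {"dz": 0, "dx": 0.28, "dy": 0.14, "wx": 0, "wy": 0, "wz": 0, "grip": 255},
    {"dz": 0, "dx": 0.42, "dy": 0.21, "wx": 0, "wy": 0, "wz": 0, "grip": 255},
    {"dz": 0, "dx": 0.56, "dy": 0.28, "wx": 0, "wy": 0, "wz": 0, "grip": 255},
    {"dz": 0, "dx": 0.7, "dy": 0.35, "wx": 0, "wy": 0, "wz": 0, "grip": 255},
    {"dz": 0, "dx": 0.82, "dy": 0.41, "wx": 0, "wy": 0, "wz": 0, "grip": 255},
    {"dz": 0, "dx": 0.92, "dy": 0.46, "wx": 0, "wy": 0, "wz": 0, "grip": 255},
    {"dz": 0, "dx": 0.98, "dy": 0.49, "wx": 0, "wy": 0, "wz": 0, "grip": 255},
    {"dz": 0, "dx": 1, "dy": 0.5, "wx": 0, "wy": 0, "wz": 0, "grip": 255},
  ],
)

```text
t: 16.95
position: [565.6, 70.8, 274.5]
orientation: [-3.141, 0.0, 1.789]
ft_force: [-0.2, -0.3, -4.7]
width: 16.6
gripper_force: 78.2
```

arm_command(
  commands=[
    {"dz": 0, "dx": 0.05, "dy": 0.02, "wx": 0, "wy": 0, "wz": 0, "grip": 255},
    {"dz": 0, "dx": 0.15, "dy": 0.07, "wx": 0, "wy": 0, "wz": 0, "grip": 255},
    {"dz": 0, "dx": 0.28, "dy": 0.14, "wx": 0, "wy": 0, "wz": 0, "grip": 255},
    {"dz": 0, "dx": 0.42, "dy": 0.21, "wx": 0, "wy": 0, "wz": 0, "grip": 255},
    {"dz": 0, "dx": 0.56, "dy": 0.28, "wx": 0, "wy": 0, "wz": 0, "grip": 255},
    {"dz": 0, "dx": 0.7, "dy": 0.35, "wx": 0, "wy": 0, "wz": 0, "grip": 255},
    {"dz": 0, "dx": 0.82, "dy": 0.41, "wx": 0, "wy": 0, "wz": 0, "grip": 255},
    {"dz": 0, "dx": 0.92, "dy": 0.46, "wx": 0, "wy": 0, "wz": 0, "grip": 255},
    {"dz": 0, "dx": 0.98, "dy": 0.49, "wx": 0, "wy": 0, "wz": 0, "grip": 255},
    {"dz": 0, "dx": 1, "dy": 0.5, "wx": 0, "wy": 0, "wz": 0, "grip": 255},
  ],
)

```text
t: 18.2
position: [587.4, 157.6, 274.4]
orientation: [-3.141, 0.0, 1.789]
ft_force: [0.5, -0.2, -5.7]
width: 16.7
gripper_force: 78.2
```

arm_command(
  commands=[
    {"dz": 0, "dx": 0.05, "dy": 0.02, "wx": 0, "wy": 0, "wz": 0, "grip": 255},
    {"dz": 0, "dx": 0.15, "dy": 0.07, "wx": 0, "wy": 0, "wz": 0, "grip": 255},
    {"dz": 0, "dx": 0.28, "dy": 0.14, "wx": 0, "wy": 0, "wz": 0, "grip": 255},
    {"dz": 0, "dx": 0.4, "dy": 0.2, "wx": 0, "wy": 0, "wz": 0, "grip": 255},
    {"dz": 0, "dx": 0.5, "dy": 0.25, "wx": 0, "wy": 0, "wz": 0, "grip": 255},
    {"dz": 0, "dx": 0.6, "dy": 0.28, "wx": 0, "wy": 0, "wz": 0, "grip": 255},
    {"dz": 0, "dx": 0.66, "dy": 0.3, "wx": 0, "wy": 0, "wz": 0, "grip": 255},
    {"dz": 0, "dx": 0.69, "dy": 0.32, "wx": 0, "wy": 0, "wz": 0, "grip": 255},
    {"dz": 0, "dx": 0.7, "dy": 0.32, "wx": 0, "wy": 0, "wz": 0, "grip": 255},
    {"dz": 0, "dx": 0.7, "dy": 0.32, "wx": 0, "wy": 0, "wz": 0, "grip": 255},
  ],
)

```text
t: 19.45
position: [600.2, 217.3, 274.5]
orientation: [3.142, 0.0, 1.788]
ft_force: [0.1, -0.1, -4.8]
width: 16.9
gripper_force: 78.3
```

```bash
python3 - <<'E'
from h import *
np.set_printoptions(precision=1,suppress=True)
for c in("top","side"):
    p,d=manip.get_image(c);cv2.imwrite(f"pics/{c}2.png",p[...,::-1]);np.savez(f"{c}2.npz",p=p,d=d)
    P=cloud(c,d);yaw=np.radians(12.5)
    X=P[(abs(P[...,0]-588)<60)&(abs(P[...,1]-273.6)<60)&(P[...,2]>225)&(P[...,2]<320)]
    u=np.array([np.sin(yaw),-np.cos(yaw)]);w=np.array([np.cos(yaw),np.sin(yaw)])
    T=X[X[:,2]>296];
    s=(T[:,:2]-[588,273.6])@u;t=(T[:,:2]-[588,273.6])@w
    h=abs(s)<32
    print(c,len(T),"s",np.percentile(s[h],[2,98]),"t",np.percentile(t[h],[2,98]),"z",np.median(T[h,2]),cv2.minAreaRect(T[h][:,:2].astype(np.float32)))
s=manip.sense();print(s["t"],s["position"],s["orientation"],s["ft_force"],s["moment"])
a=cv2.imread("pics/side2.png")[80:220,240:400];b=cv2.imread("pics/top2.png")[130:270,170:330]
f=lambda x:cv2.resize(x,(400,350),interpolation=cv2.INTER_CUBIC)
cv2.imwrite("pics/at.png",np.hstack([f(a),f(b)]))
E
```

```text
Traceback (most recent call last):
IndexError: index -1 is out of bounds for axis 0 with size 0
```

```bash
cat > chk.py <<'E'
from h import *
import sys
k=sys.argv[1];z0=float(sys.argv[2])
np.set_printoptions(precision=1,suppress=True)
ims=[]
for c,r in(("side",(80,240)),("top",(130,170))):
    p,d=manip.get_image(c);np.savez(f"{c}{k}.npz",p=p,d=d)
    ims.append(cv2.resize(p[r[0]:r[0]+140,r[1]:r[1]+160,::-1],(400,350),interpolation=cv2.INTER_CUBIC))
    P=cloud(c,d);yaw=np.radians(12.5)
    u=np.array([np.sin(yaw),-np.cos(yaw)]);w=np.array([np.cos(yaw),np.sin(yaw)])
    X=P[(abs(P[...,0]-588)<200)&(abs(P[...,1]-233)<260)&(P[...,2]>z0-6)]
    s=(X[:,:2]-[588,273.6])@u;t=(X[:,:2]-[588,273.6])@w;z=X[:,2]-z0
    for nm,m in(("hub",(abs(z-44)<6)&(s<34)&(s>-45)&(abs(t)<45)),("bar",(abs(z-32)<5)&(s>95)&(s<190)&(abs(t)<25)),("handle",(abs(z-94)<6)&(s>170)&(s<240)&(abs(t)<30))):
        if m.sum()>5: print(c,nm,m.sum(),"s",np.percentile(s[m],[2,98]),"t",np.percentile(t[m],[2,50,98]),"z",np.median(z[m]),"rect",cv2.minAreaRect(X[m][:,:2].astype(np.float32)))
s=manip.sense();print(s["t"],s["position"],s["orientation"],s["ft_force"],s["moment"])
cv2.imwrite(f"pics/at{k}.png",np.hstack(ims))
E
python3 chk.py 3 259.8
```

```text
side hub 34 s [-25.   27.6] t [-25.9 -21.1  23.8] z 43.01831680491057 rect ((588.4341430664062, 272.5668640136719), (51.863136291503906, 52.7186279296875), 10.73839282989502)
side bar 90 s [ 96.9 184.6] t [-9.1 -3.7  8.4] z 32.916242613532546 rect ((618.4822387695312, 134.71353149414062), (19.6582088470459, 92.01997375488281), 12.822237014770508)
side handle 27 s [199.8 216.5] t [-8.4 -1.8  7.8] z 92.32413591185656 rect ((633.2620239257812, 69.72251892089844), (16.431095123291016, 17.6136474609375), 21.77723503112793)
top bar 177 s [ 96.6 187.5] t [-6.5  1.9 11.7] z 32.10597340092835 rect ((621.2109985351562, 135.0978240966797), (19.45819854736328, 94.36722564697266), 12.499608993530273)
top handle 41 s [195.3 215.4] t [-7.2  1.  10.5] z 93.18125079295709 rect ((633.4908447265625, 73.80276489257812), (19.244216918945312, 18.710783004760742), 52.7559928894043)
19.6 [600.2 217.3 274.6] [3.1 0.  1.8] [-0.2  0.7 -5.1] [0. 0. 0.]
```

View pics/at3.png

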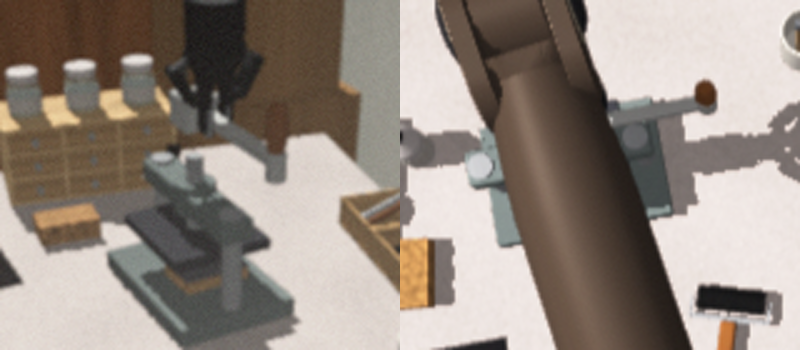

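The side crop shows the level lever with its hub above the steel head at (193,165). Hub centre is (588, 273), within about 3 mm of the spindle, and yaw is 12.5°, parallel to the beam. Lowering 14 mm to reach the 3 cm gap.

arm_command(
  commands=[
    {"dz": 0.02, "dx": 0, "dy": 0, "wx": 0, "wy": 0, "wz": 0, "grip": 255},
    {"dz": 0.05, "dx": 0, "dy": 0, "wx": 0, "wy": 0, "wz": 0, "grip": 255},
    {"dz": 0.08, "dx": 0, "dy": 0, "wx": 0, "wy": 0, "wz": 0, "grip": 255},
    {"dz": 0.11, "dx": 0, "dy": 0, "wx": 0, "wy": 0, "wz": 0, "grip": 255},
    {"dz": 0.14, "dx": 0, "dy": 0, "wx": 0, "wy": 0, "wz": 0, "grip": 255},
    {"dz": 0.16, "dx": 0, "dy": 0, "wx": 0, "wy": 0, "wz": 0, "grip": 255},
    {"dz": 0.18, "dx": 0, "dy": 0, "wx": 0, "wy": 0, "wz": 0, "grip": 255},
    {"dz": 0.18, "dx": 0, "dy": 0, "wx": 0, "wy": 0, "wz": 0, "grip": 255},
    {"dz": 0.18, "dx": 0, "dy": 0, "wx": 0, "wy": 0, "wz": 0, "grip": 255},
    {"dz": 0.18, "dx": 0, "dy": 0, "wx": 0, "wy": 0, "wz": 0, "grip": 255},
  ],
)

```text
t: 20.85
position: [600.3, 217.5, 260.2]
orientation: [3.141, -0.0, 1.789]
ft_force: [-0.3, 0.6, -5.2]
width: 16.5
gripper_force: 78.3
```

```bash
python3 chk.py 4 245.4; python3 - <<'E'
from h import *
Q=cloud("side",np.load("side4.npz")["d"])
S=Q[(abs(Q[...,0]-587)<20)&(abs(Q[...,1]-271)<20)&(Q[...,2]>195)&(Q[...,2]<225)]
print("spindle now",len(S),cv2.minAreaRect(S[:,:2].astype(np.float32)),np.percentile(S[:,2],97))
E
```

```text
side hub 38 s [-22.3  28.2] t [-25.6 -20.4  24.9] z 42.99351612315738 rect ((587.5778198242188, 269.06964111328125), (50.39777374267578, 54.694576263427734), 16.69631004333496)
side bar 94 s [ 96.1 186.5] t [-8.8 -3.9  8.5] z 32.8488772486881 rect ((618.7381591796875, 135.24362182617188), (19.264060974121094, 93.32913970947266), 13.6971435546875)
side handle 31 s [201.8 216.7] t [-9.3 -1.1  8.4] z 93.24232893818439 rect ((633.1035766601562, 69.77127075195312), (18.596216201782227, 16.04776954650879), 8.004068374633789)
top bar 168 s [ 97.1 188.1] t [-6.6  2.1 11.3] z 32.25391820098022 rect ((621.2600708007812, 134.99758911132812), (19.09841537475586, 94.20948791503906), 12.405226707458496)
top handle 36 s [194.8 212.7] t [-6.8  2.1 11.3] z 92.3670946554308 rect ((634.58837890625, 75.77355194091797), (17.97793960571289, 18.114765167236328), 1.6948264837265015)
20.95 [600.3 217.5 260.2] [ 3.1 -0.   1.8] [-0.1  0.1 -4.8] [-0.  -0.  -0.1]
spindle now 59 ((585.6273803710938, 269.404541015625), (21.508037567138672, 26.55331802368164), 63.77530288696289) 218.34212821758882
```

The hub sits about 2 mm from the spindle axis, level, with about a 30 mm gap. Handing in.

```bash
python3 -c "
from plant import manip
print(manip.hand_in())"
```

```text
the job is handed in; nothing more can be done
None
```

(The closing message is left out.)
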